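# Restock the coffee-pod rack

### The arm

A 7-joint arm with a two-finger parallel gripper is mounted at the origin on the work surface. World frame = base frame: x ahead of the robot, y to its left, z up, the work surface at z = 0. Lengths are in m, angles in rad, forces in N, time in s.
With the tool pointing down it reaches from about 0.425 to 1.025 m from the base axis. Payload 9.4 kg.
Tool frame: the origin (TCP) lies midway between the tips of the shut fingers; the grasp point (between the pads) lies 19 mm behind it; x points along the fingers, y is the direction in which the jaws open and shut, and the axes are right-handed (so a half turn about x gives the same grasp; the last joint's range is limited). The gripper opens to 93 mm and grips with 3 to 60 N. Pads are 15 mm wide; open, the fingers measure 128 mm over their backs; the gripper's body (75 mm by 188 mm) begins 65 mm behind the grasp point.
Start: joints at [-0.077, 0.599, -0.003, 1.599, 0.002, 0.943, -0.08], TCP at [0.725, -0, 0.219] pointing down, gripper open.
Joint ranges: [-2.57, 2.57], [-0.35, 1.97], [-1.29, 1.29], [0.11, 2.56], [-1.05, 4.19], [0.11, 1.86], [-2.63, 2.63]. Speed limits (rad/s): [2.22, 2.22, 3.01, 3.01, 3.14, 3.14, 3.14].

### API

Orientations are given as a rotation vector (axis times angle).
In Python, from station import arm, cams, workorder gives the robot as it stands. The module is installed in compiled form; this text tells all that it offers. Calls block until the motion is done:
- arm.move_pose(position, orientation): joint-space move of the TCP to a pose.
- arm.line_to(position, vel=0.15, rotation=None): straight line of the TCP; rotation=None keeps the orientation; vel is the mean speed in m/s.
- arm.move_joints(angles): joint-space move.
- arm.let_go() and arm.clamp(squeeze=None): open the fingers fully, or close them until they stop; squeeze is the grip in N (None keeps the last).
- arm.sleep(seconds).
- arm.solve_ik(position, orientation): joint angles nearest the present ones, or None.
- cams.capture(name): name is "scene" or "side" or "wrist"; returns (picture, depth): 420x560x3 uint8, red, green, blue; 420x560 float32, m along the optical axis (not along the pixel's ray), 0 where there is no reading.
- cams.get_calibration(name): a dict with "intrinsics" (3x3 intrinsics, pixels), "R" (3x3) and "t" (3): a world point X has camera coordinates R X + t. Camera axes: x right, y down, z forward; pixel columns grow to the right and rows downward; lengths in m; the calibration is good to about 2 mm. A picture is of the moment at which its call begins: read the wrist's pose just before it. get_calibration takes no time and is no camera call; for the wrist camera it gives the pose at the moment of the call.
A pose or a line that the arm cannot do raises arm.Unreachable and nothing moves.
- workorder.finish_job(): hands the job in, once; it reports no verdict.
Readings, each from a call of its own:
- arm.read_clock(): time.
- arm.read_joint_positions(): joint angles.
- arm.read_dq(): joint speeds.
- arm.read_tau(): joint torques, N m.
- arm.read_tcp_pos(): TCP position.
- arm.read_tool_rot(): TCP orientation.
- arm.read_force(): force on the tool from outside, world axes, zero at the start.
- arm.read_wrist_torque(): the same for the moment, N m.
- arm.read_finger_gap(): opening from 0.0 (shut) to 1.0 (fully open).
Only numpy, scipy, OpenCV 4.12 (cv2) and the standard library are available. Lean on these libraries where they do the work, as an engineer would, in place of code of your own. Each camera call takes 0.05 s, during which the arm holds its last target. There are 200 camera calls.

### The job

Put the three fresh coffee pods with green tops from the tray into the three empty holes of the pod rack, one in each, foil side up and hanging fully home with the rim on the plate. Leave the spent pod with the punctured copper top standing on the tray, and do not disturb the blue pods already in the rack.

Things in the scene. Friction and masses are not known exactly. Their poses are not given: they have to be found in the camera images.
- pod_a: pod to put away: white tapered plastic cup with a green foil top. 44 mm tall; underside 35 mm across, widening to 44 mm under a rim 53 mm across and 3 mm thick at the very top (41 to 44 mm above the underside). About 15 g. Starts standing upright on the tray. Origin: centre of its underside; z up.
- pod_b: pod to put away: white tapered plastic cup with a green foil top. 44 mm tall; underside 35 mm across, widening to 44 mm under a rim 53 mm across and 3 mm thick at the very top (41 to 44 mm above the underside). About 15 g. Starts standing upright on the tray. Origin: centre of its underside; z up.
- pod_c: pod to put away: white tapered plastic cup with a green foil top. 44 mm tall; underside 35 mm across, widening to 44 mm under a rim 53 mm across and 3 mm thick at the very top (41 to 44 mm above the underside). About 15 g. Starts standing upright on the tray. Origin: centre of its underside; z up.
- spent_pod: spent pod: same shape, but with a copper-coloured foil top with a black 10 mm puncture in its middle; stands upright on the tray with the others, to be left there. Origin: centre of its underside, z up.
- free_bore1 (a point): centre of the mouth of one of the three empty holes, on the plate's top face (55 mm above the counter); z up. The hole is round, 47 mm across, straight through the 8 mm plate, open below, with the rack's floor 50 mm under the plate's top, so a pod hangs by its rim with its underside 41 mm below this point. A pod let go just above its seat with its cup already in the hole drops home by itself.
- free_bore2 (a point): centre of the mouth of one of the three empty holes, on the plate's top face (55 mm above the counter); z up. The hole is round, 47 mm across, straight through the 8 mm plate, open below, with the rack's floor 50 mm under the plate's top, so a pod hangs by its rim with its underside 41 mm below this point. A pod let go just above its seat with its cup already in the hole drops home by itself.
- free_bore3 (a point): centre of the mouth of one of the three empty holes, on the plate's top face (55 mm above the counter); z up. The hole is round, 47 mm across, straight through the 8 mm plate, open below, with the rack's floor 50 mm under the plate's top, so a pod hangs by its rim with its underside 41 mm below this point. A pod let go just above its seat with its cup already in the hole drops home by itself.
- stock_pod1: pod already in the rack: same shape as the green ones but with a blue foil top, hanging by its rim in the occupied row (rim top 3 mm above the plate). To be left alone. Origin: centre of its underside, z up.
- stock_pod2: pod already in the rack: same shape as the green ones but with a blue foil top, hanging by its rim in the occupied row (rim top 3 mm above the plate). To be left alone. Origin: centre of its underside, z up.
- stock_pod3: pod already in the rack: same shape as the green ones but with a blue foil top, hanging by its rim in the occupied row (rim top 3 mm above the plate). To be left alone. Origin: centre of its underside, z up.
- rack: coffee-pod rack fixed to the counter: pale aluminium plate 150 mm (its x) by 220 mm (its y), top face 55 mm above the counter, on black end panels. Two rows of three holes, 70 mm between neighbours both ways; the row at its -x side is empty, the row at its +x side holds blue pods. It may stand at any yaw, left or right of the robot. Origin: centre of its underside.
- tray: square light-wood serving tray fixed to the counter, 240 x 240 mm, floor 4 mm thick, rim 14 mm above the counter, with four pods standing about 100 mm apart in a square (which one is spent varies). Origin: centre of its underside.
There are look-alikes about, which are no part of the job. What is shaped like the pod_b but pink is not meant.

How it is judged:
By the outcome, as a careful person would: the job done as asked, in the order asked, and still so for the second after the job is handed in, with the robot touching nothing.
It also fails if it takes over 64 s, if anything falls off the work surface, if the arm or the gripper's body presses on something with over 40 N, if the wrist force passes 120 N, or if a joint passes its speed limit or range.

## Working session

There is one attempt and no reset: what is moved stays moved. The work goes in short steps, each a Python script; the robot and the scene stay as the last script left them, time stands still between calls to the robot, and variables do not carry over. Pictures are saved under pics/ and viewed, about 8 in all and at most 12, crops included, and the job is handed in when it is done.

```bash
mkdir -p pics; python3 - <<'E'
from station import arm,cams
import cv2,numpy as np
ims=[]
for n in("scene","side"):
    p,d=cams.capture(n); np.savez(f"{n}.npz",p=p,d=d,**cams.get_calibration(n))
    cv2.imwrite(f"pics/{n}0.png",p[...,::-1])
    c=cams.get_calibration(n); print(n,-c["R"].T@c["t"],c["R"][2],c["intrinsics"][0,0],(d>0).mean())
print(arm.read_tool_rot(),arm.read_clock(), arm.read_tcp_pos())
E
```

```text
scene [ 1.01316627 -0.41419321  0.87588578] [-0.39609609  0.44221069 -0.80470963] 451.3800648469755 0.995875850340136
side [ 0.40499864 -0.49531431  0.66543558] [ 0.24548633  0.64729537 -0.72162675] 403.9786512872667 0.9958886054421768
[ 1.20837595  1.21017148 -1.21025171] 0.1 [ 7.24547146e-01 -1.92866394e-05  2.17838878e-01]
```

View pics/scene0.png

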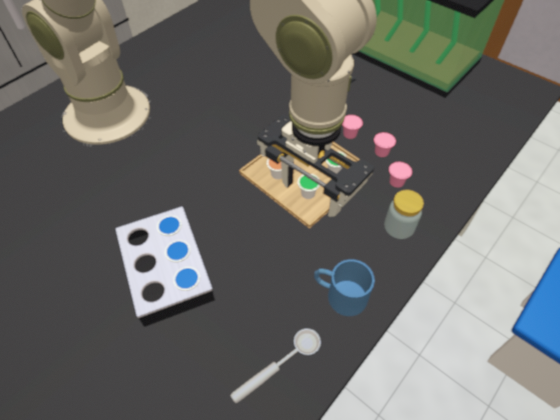

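View pics/side0.png

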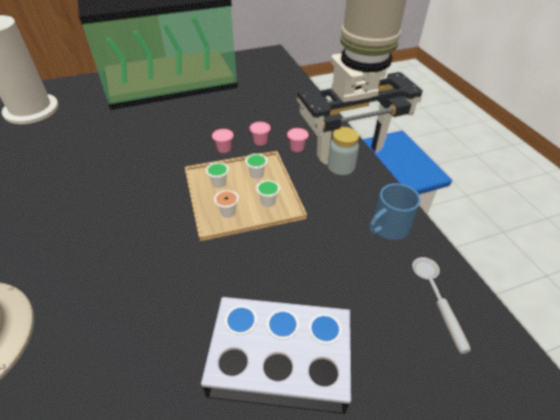

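The scene view shows the rack at about (165,260) and the gripper hiding part of the tray. The side view shows everything:
- green tops at (217,170), (256,160) and (268,188)
- the spent pod at (227,198)
- empty holes at (233,362), (278,367) and (323,371)
- blue tops above the holes

Next I'll cast rays onto the known heights.

```bash
cat > h.py <<'E'
import numpy as np,cv2
from scipy.spatial.transform import Rotation as Ro
def plane(uv,c,z):
    uv=np.asarray(uv,float).reshape(-1,2)
    d=(c["R"].T@np.linalg.inv(c["intrinsics"])@np.c_[uv,np.ones(len(uv))].T).T
    o=-c["R"].T@c["t"]; return (o+d*((z-o[2])/d[:,2])[:,None])[:,:2]
def masks(p):
    h=cv2.cvtColor(np.ascontiguousarray(p),cv2.COLOR_RGB2HSV)
    return dict(green=cv2.inRange(h,(50,120,60),(85,255,255)),blue=cv2.inRange(h,(100,150,120),(120,255,255)),
      copper=cv2.inRange(h,(4,140,90),(14,255,255)),dark=cv2.inRange(h,(0,0,0),(180,255,70)),pink=cv2.inRange(h,(165,90,120),(180,255,255)))
def blobs(m,c,z,rmin,rmax):
    out=[]
    for k in cv2.findContours(m,cv2.RETR_LIST,cv2.CHAIN_APPROX_NONE)[0]:
        if len(k)<12: continue
        q=(plane(k,c,z)*1000).astype(np.float32)
        (e,ax,_)=cv2.fitEllipse(q)
        if 2*rmin<min(ax) and max(ax)<2*rmax: out.append((*np.array(e)/1000,ax[0],ax[1],*k.reshape(-1,2).mean(0)))
    return np.array(out)
E
python3 - <<'E'
from h import *
np.set_printoptions(suppress=True,precision=4)
for n in("side","scene"):
    c=np.load(n+".npz"); m=masks(c["p"])
    for k,z in(("green",.048),("copper",.048),("blue",.058),("dark",.055)):
        print(n,k);b=blobs(m[k],c,z,12,32);print(b)
        for r in b: print('  dz',end='');u,v=r[4:].astype(int);d=c["d"][v,u];K=c["intrinsics"];print((c["R"].T@(d*np.linalg.inv(K)@[u,v,1]-c["t"])).round(4))
E
```

```text
side green
[[  0.6181   0.1433  32.0911  38.005  267.6923 187.641 ]
 [  0.5265   0.2451  30.6772  37.0637 216.7429 169.0857]
 [  0.6238   0.2457  32.2297  35.5732 256.     160.2353]]
  dz[0.6171 0.1449 0.0486]
  dz[0.5244 0.245  0.0486]
  dz[0.6233 0.2439 0.0497]
side copper
[]
side blue
[[  0.5915  -0.2197  38.9256  39.4354 324.7846 328.1385]
 [  0.5289  -0.1883  38.4389  38.5663 282.4219 323.5469]
 [  0.4662  -0.157   38.0624  38.7801 240.6032 319.2381]]
  dz[ 0.5898 -0.22    0.0592]
  dz[ 0.5284 -0.1881  0.0593]
  dz[ 0.4653 -0.1577  0.0599]
side dark
[[  0.5593  -0.2837  35.8846  38.7446 322.8841 371.8406]
 [  0.4976  -0.2518  33.069   37.7686 277.3474 368.8737]
 [  0.436   -0.2189  29.1326  35.2495 233.3718 361.6795]]
  dz[ 0.5706 -0.2651  0.0059]
  dz[ 0.5028 -0.2346  0.0051]
  dz[ 0.4377 -0.1975  0.0038]
scene green
[[  0.617    0.1384  28.2114  40.6716 307.8919 182.7838]]
  dz[0.6147 0.1393 0.0475]
scene copper
[]
scene blue
[[  0.5902  -0.2204  38.3921  38.9517 186.1154 277.9038]
 [  0.5274  -0.1894  38.0848  38.7353 177.1429 250.2449]
 [  0.4648  -0.1584  37.3428  38.2498 168.5217 224.9348]]
  dz[ 0.5887 -0.2198  0.0582]
  dz[ 0.5276 -0.1896  0.059 ]
  dz[ 0.4623 -0.158   0.0583]
scene dark
[[  0.5606  -0.2842  34.0843  38.1688 152.56   291.62  ]
 [  0.4984  -0.2528  33.1867  37.9972 144.8298 263.234 ]
 [  0.4355  -0.2215  32.9106  37.4127 137.7111 236.8   ]
 [ -0.2834   0.0382  27.0903  58.7224  55.5143  51.7714]]
  dz[ 0.5306 -0.2762  0.0044]
  dz[ 0.4662 -0.2445  0.0066]
  dz[ 0.3998 -0.2104  0.0084]
  dz[ 0.038  -0.0742  0.2616]
```

```bash
cat >> h.py <<'E'
def rv(a):  # tool x down, jaws along angle a (rad)
    x=np.array([0,0,-1.]);y=np.array([np.cos(a),np.sin(a),0])
    return Ro.from_matrix(np.c_[x,y,np.cross(x,y)]).as_rotvec()
E
python3 - <<'E'
from h import *
from station import arm,cams
np.set_printoptions(suppress=True,precision=4)
M=Ro.from_rotvec(arm.read_tool_rot()).as_matrix();print(M)
q0=arm.read_joint_positions();print(q0)
for pos in([.618,.143,.05],[.5265,.245,.05],[.6238,.2457,.05],[.56,-.2827,.06],[.497,-.2515,.06],[.4343,-.2203,.06]):
    for a in(18.5,-71.5,-161.5,108.5):
        q=arm.solve_ik(pos,rv(np.radians(a)));print(a,None if q is None else np.array(q)[[0,6]],end=' ')
    print()
arm.move_pose([.575,.195,.22],rv(np.radians(18.5)) if M[0,1]>.5 else rv(np.radians(108.5)))
c=cams.get_calibration("wrist");p,d=cams.capture("wrist")
cv2.imwrite("pics/w1.png",p[...,::-1]);print(arm.read_clock(),arm.read_tcp_pos(),-c["R"].T@c["t"],c["R"][2])
m=masks(p)
for k,z in(("green",.048),("copper",.048)): print(k,blobs(m[k],c,z,12,32))
E
```

```text
[[-0.0014  1.      0.0001]
 [-0.0001  0.0001 -1.    ]
 [-1.     -0.0014  0.0001]]
[-0.0767  0.6    -0.0025  1.6001  0.0018  0.9429 -0.0798]
18.5 [-0.2734 -0.0782] -71.5 [-0.478  -1.2415] -161.5 [-0.7089 -2.3728] 108.5 [-0.0485  1.102 ] 
18.5 [-0.4963 -0.2913] -71.5 [-0.6884 -1.4304] -161.5 [-0.9239 -2.5183] 108.5 [-0.2789  0.8619] 
18.5 [-0.4173 -0.2146] -71.5 [-0.6287 -1.3892] -161.5 [-0.8584 -2.5414] 108.5 [-0.1958  0.9886] 
18.5 [0.4314 0.5987] -71.5 [ 0.2505 -0.6266] -161.5 [ 0.0124 -1.7469] 108.5 [0.6726 1.7696] 
18.5 [0.4221 0.5696] -71.5 [ 0.2559 -0.6325] -161.5 [ 0.023  -1.7059] 108.5 [0.655  1.7095] 
18.5 [0.4059 0.5301] -71.5 [ 0.2497 -0.5981] -161.5 [ 0.0553 -1.6647] 108.5 [0.6136 1.6402] 
1.1167 [0.5765 0.1931 0.22  ] [0.5499 0.2698 0.3864] [ 0.0912 -0.2742 -0.9573]
green []
copper []
```

View pics/w1.png

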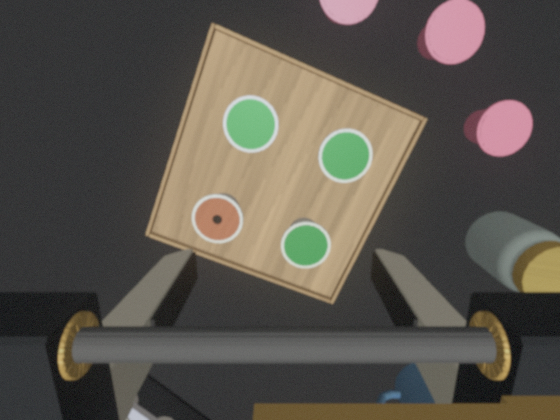

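The wrist view shows green tops at (250,124), (345,155) and (306,246), and the spent pod at (217,219). The blob filter rejected all of them, so I'll debug it on a settled view.

```bash
python3 - <<'E'
from h import *
from station import arm,cams
np.set_printoptions(suppress=True,precision=4)
print(arm.read_tcp_pos(),arm.read_clock())
c=cams.get_calibration("wrist");p,d=cams.capture("wrist");print(arm.read_tcp_pos())
print(c["intrinsics"],p[155,345],p[219,205]);m=masks(p)
for k in("green","copper"): print(k,m[k].sum()/255,blobs(m[k],c,.048,8,60))
K=c["intrinsics"]
for u,v in((250,124),(345,155),(306,246),(205,219)):print(c["R"].T@(d[v,u]*np.linalg.inv(K)@[u,v,1]-c["t"]),plane([(u,v)],c,.048))
E
```

```text
[0.5765 0.1931 0.22  ] 1.1167
[0.5764 0.1931 0.2198]
[[342.3464   0.     283.6833]
 [  0.     342.3464 210.1179]
 [  0.       0.       1.    ]] [105 177 116] [185 133 105]
green 0.0 []
copper 0.0 []
[0.5244 0.2442 0.0472] [[0.5244 0.2443]]
[0.6215 0.2454 0.0492] [[0.6217 0.2453]]
[0.6171 0.1426 0.0493] [[0.6174 0.1421]]
[0.5077 0.138  0.0489] [[0.5076 0.1376]]
```

```bash
sed -i 's/(50,120,60),(85/(50,55,50),(85/; s/(100,150,120)/(98,100,80)/' h.py
cat >> h.py <<'E'
from station import arm,cams
A=np.radians(18.5)
def goto(p,vel=.25,tol=.0007,n=3):
    """line to p, then trim the standing error"""
    p=np.array(p,float);cmd=p.copy();arm.line_to(cmd,vel)
    for _ in range(n):
        arm.sleep(.15);e=p-arm.read_tcp_pos()
        if np.abs(e).max()<tol: break
        cmd=cmd+e;arm.line_to(cmd,.05)
    return p-arm.read_tcp_pos()
def pick(xy):
    arm.move_pose([*xy,.10],rv(A))
    print("err",goto([*xy,.038]))
    arm.clamp(8);print("gap mm",arm.read_finger_gap()*93)
    arm.line_to([*xy,.15],.3);print("gap mm",arm.read_finger_gap()*93,arm.read_force(),arm.read_clock())
E
python3 - <<'E'
from h import *
np.set_printoptions(suppress=True,precision=4)
c=cams.get_calibration("wrist");p,d=cams.capture("wrist")
b=blobs(masks(p)["green"],c,.048,15,32);print(b)
np.save("greens.npy",b[:,:2])
assert len(b)==3
pick(b[0,:2])
arm.move_pose([.50,-.20,.20],rv(A));arm.sleep(.3)
c=cams.get_calibration("wrist");p,d=cams.capture("wrist")
np.savez("w2.npz",p=p,d=d,**c);cv2.imwrite("pics/w2.png",p[...,::-1]);m=masks(p)
print(arm.read_tcp_pos(),arm.read_clock())
for k,z in(("blue",.058),("dark",.055)):print(k,blobs(m[k],c,z,12,32))
E
```

```text
[[  0.6164   0.143   44.199   44.3074 305.5088 244.6404]
 [  0.622    0.245   44.4116  44.7314 345.4    155.2462]
 [  0.5244   0.2446  44.6108  44.6697 250.3088 123.3971]]
err [0.0001 0.     0.0003]
gap mm 52.46394985404431
gap mm 52.14640333456335 [-0.2296 -0.2207 -0.7291] 4.425
[ 0.5003 -0.1995  0.1999] 6.1417
blue [[  0.5905  -0.217   35.8595  46.1314 366.7479 243.0168]
 [  0.5269  -0.1886  43.4993  43.7165 315.7176 195.6489]
 [  0.4642  -0.1574  43.6647  43.7042 261.3404 141.227 ]]
dark []
```

View pics/w2.png

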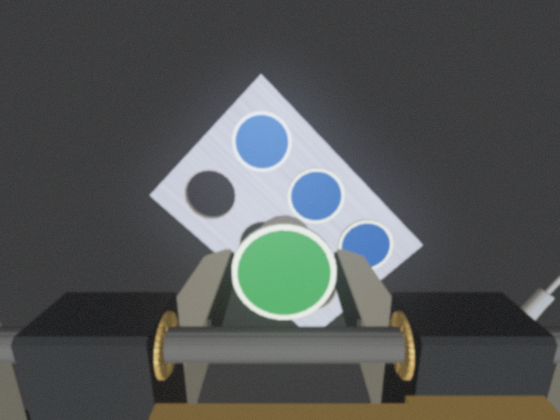

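The pod is held level. It appears at (285,271), and the far empty hole is visible at (210,193). I'll measure both before placing.

```bash
python3 - <<'E'
from h import *
np.set_printoptions(suppress=True,precision=4)
c=np.load("w2.npz");p=c["p"]
g=cv2.cvtColor(np.ascontiguousarray(p),cv2.COLOR_RGB2GRAY)
for t in(100,120): print(t,blobs(cv2.inRange(g,0,t),c,.055,12,30))
t=arm.read_tcp_pos()
print(t,blobs(masks(p)["green"],c,t[2]+.010,15,32))
u,v=285,271;print(c["R"].T@(c["d"][v,u]*np.linalg.inv(c["intrinsics"])@[u,v,1]-c["t"]))
E
```

```text
100 [[  0.4331  -0.2189  41.1071  42.7343 210.3016 193.4921]]
120 [[  0.4332  -0.2191  42.5196  43.8093 210.0312 193.5859]]
[ 0.5003 -0.1995  0.1999] [[  0.4994  -0.1997  45.9087  46.0336 283.6761 272.3077]]
[ 0.4994 -0.1976  0.2106]
```

```bash
cat >> h.py <<'E'
H=np.array([[.5589,-.2824],[.4963,-.2512],[.4337,-.2200]])
def place(xy):
    arm.move_pose([*xy,.125],rv(A));goto([*xy,.105])
    f0=arm.read_force()
    print("err",goto([*xy,.0575],.1),"dF",arm.read_force()-f0,"gap",arm.read_finger_gap()*93)
    arm.let_go();arm.sleep(.2);arm.line_to([*xy,.16],.3);print("t",arm.read_clock())
E
python3 - <<'E'
from h import *
np.set_printoptions(suppress=True,precision=4)
place(H[0])
arm.move_pose([.49,-.18,.22],rv(A));arm.sleep(.3)
c=cams.get_calibration("wrist");p,d=cams.capture("wrist")
cv2.imwrite("pics/w3.png",p[...,::-1]);m=masks(p)
for k in("blue","green"):
    b=blobs(m[k],c,.058,12,32);print(k,b)
    for r in b:
        u,v=r[4:].astype(int);print((c["R"].T@(d[v,u]*np.linalg.inv(c["intrinsics"])@[u,v,1]-c["t"])))
E
```

```text
err [-0.0002  0.0001 -0.0001] dF [ 0.2244 -0.5528 -1.0682] gap 52.60537632788914
t 10.2
blue [[  0.5869  -0.2204  36.6118  45.342  362.4068 256.0254]
 [  0.527   -0.1886  43.1743  43.3431 317.4917 211.1083]
 [  0.4643  -0.1573  43.2793  43.4389 267.1016 161.6094]]
[ 0.5869 -0.2186  0.0599]
[ 0.526  -0.1877  0.0597]
[ 0.4638 -0.1563  0.0584]
green [[  0.5578  -0.2829  44.0467  44.2703 314.2661 298.7982]]
[ 0.5567 -0.281   0.0592]
```

View pics/w3.png

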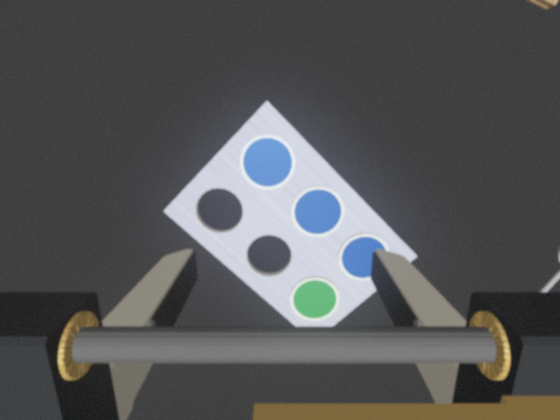

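The first pod is seated: its green top at (314,299) measures z≈0.059, the same as the blue ones. The other two holes, at (219,209) and (269,254), are clear. I'll repeat for the remaining two pods.

```bash
python3 - <<'E'
from h import *
np.set_printoptions(suppress=True,precision=4)
g=np.load("greens.npy")
for i in(1,2):
    arm.move_pose([g[i,0],g[i,1]-.03,.16],rv(A)); 
    pick(g[i])
    if not 45<arm.read_finger_gap()*93<60: raise SystemExit("missed")
    place(H[i])
arm.move_pose([.60,.02,.25],rv(A));arm.sleep(.3)
for n in("side","scene"):
    c=cams.get_calibration(n);p,d=cams.capture(n)
    cv2.imwrite(f"pics/{n}9.png",p[...,::-1]);m=masks(p)
    for k in("blue","green"):
        for r in blobs(m[k],c,.058,12,32):
            u,v=r[4:].astype(int);print(n,k,r[:4],(c["R"].T@(d[v,u]*np.linalg.inv(c["intrinsics"])@[u,v,1]-c["t"])))
a,b=[cv2.imread(f"pics/{n}9.png") for n in("side","scene")]
cv2.imwrite("pics/fin.png",np.hstack([a[100:420,150:450],b[100:420,80:400]])) 
print(arm.read_clock())
E
```

```text
err [0.0001 0.0001 0.0003]
gap mm 51.69730872887461
gap mm 52.452926781391454 [-0.5151  0.172  -1.0971] 15.6833
err [-0.0003  0.0002 -0.0007] dF [-0.5657 -0.1959 -0.0968] gap 52.118432320385295
t 20.2333
err [0.0001 0.     0.0002]
gap mm 51.94773415336323
gap mm 52.326564850414904 [-0.1005 -0.3599 -0.2508] 24.9167
err [-0.0003  0.0002 -0.0006] dF [ 1.2786  0.4369 -0.1468] gap 52.35794871008976
t 29.3417
side blue [ 0.5914 -0.2197 41.4382 41.5851] [ 0.5906 -0.2188  0.0565]
side blue [ 0.5289 -0.1883 41.5123 41.626 ] [ 0.5285 -0.1878  0.0586]
side blue [ 0.4662 -0.1571 41.0756 41.9446] [ 0.4653 -0.1576  0.0597]
side green [ 0.5596 -0.2824 43.4725 43.6344] [ 0.5591 -0.2831  0.06  ]
side green [ 0.4969 -0.2515 43.1018 43.5194] [ 0.4965 -0.2512  0.0583]
side green [ 0.4342 -0.2203 43.3316 43.6321] [ 0.4339 -0.221   0.0606]
scene blue [ 0.5902 -0.2208 40.8809 41.314 ] [ 0.5897 -0.2203  0.0602]
scene blue [ 0.5275 -0.1895 40.6075 41.7073] [ 0.5263 -0.1889  0.0568]
scene blue [ 0.465  -0.1582 40.3249 41.2693] [ 0.4613 -0.1576  0.0569]
scene green [ 0.5583 -0.2834 43.0612 43.2386] [ 0.556  -0.2833  0.0591]
scene green [ 0.4957 -0.2526 42.5398 42.9897] [ 0.4927 -0.2527  0.0573]
scene green [ 0.433  -0.2214 42.5606 42.9416] [ 0.4346 -0.2229  0.0628]
30.9083
```

View pics/fin.png

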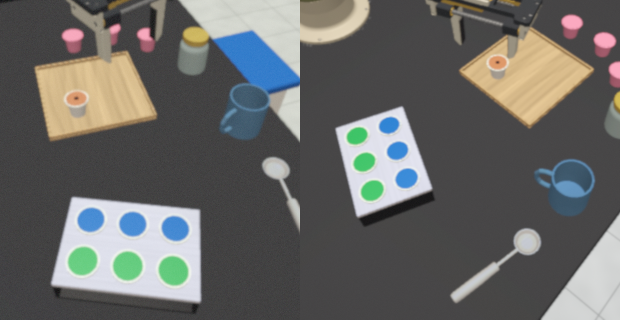

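Both views show three green tops level in the rack, the blue pods where they were, and the spent pod standing on the tray. Handing in.

```bash
python3 -c "
from station import arm,workorder
print(arm.read_force());workorder.finish_job()"
```

```text
[-0.20319499  0.14695368 -0.12602472]
the job is handed in; nothing more can be done
```

All three green pods are in the three empty rack holes, foil up, and I handed the job in at about 31 s of the 64 s allowed.

- **Method:** I found the pods and holes by casting rays from the cameras onto their known heights. I gripped each pod by its rim at 8 N, with the jaws set diagonally to clear the neighbouring pods. Each pod was let go with its cup in the hole, a little under 10 mm above its seat.
- **Pod positions:** In the last pictures from both fixed cameras, the green tops lie within about 2 mm of the hole centres. The blue pods have moved less than 1 mm.
- **Spent pod:** It is still standing upright on the tray.
- **Forces:** The wrist force changed by no more than about 1.3 N during placing, and the gripper was clear and touching nothing at the end.
- **Disagreements:** Single-pixel depth heights of the tops were noisy, 56 to 63 mm against the expected 58 mm. The highest, 63 mm, was on the third pod in the scene view. Its apparent size and its position across the two views match the other two pods, so I took it as seated.
- **Camera offset:** The two fixed cameras differ by a steady 1 mm or so.

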